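# Free the marking gauge's slider and push it to the red stop

## Task

On the silversmith's bench, set the marking gauge: press down the yellow pad in the middle of the blue slider to free its friction hold, keep it pressed and push the slider along the rail until it rests against the red stop, then let go so that the hold grips again. Do not grip the slider or force it along with the pad up, and leave the doming block, the jar and the hammer where they are.

Things in the scene. Friction and masses are not known exactly. Their poses are not given: they have to be found in the camera images.
- rail: The gauge's aluminium T-slot rail, fixed to the bench: 460 mm long (its y axis runs along it), 60 mm wide, top 30 mm above the bench, black ticks along its near edge. Origin: centre of its underside, on the bench. On its far side (+x of this frame, 30 to 100 mm from the centre line) a wooden bed with a brass strip, top 13 mm above the bench.
- slider_mid (a point): Middle of the blue slider, on its base plate, 40 mm above the bench; axes as the rail's. Slider 108 mm long along the rail, 62 mm wide; the base plate's ends, 54 mm from this point, meet the stops. Two cheeks 72 mm above the bench, inner faces 26 mm either side of this point along the rail, backs sloping to the ends; the pocket between is open to the near and far sides.
- slider (a joint): Position of the slider along the rail, m; grows towards the rail's +y; 0 in the middle of the rail. Pad up, the hold takes 13 to 20 N to overcome; pad down, the slider runs with about 1 N of friction (plus 4 N per m/s). A steel scriber arm, 10 mm wide, juts from the slider's middle to the far side, to 92 mm from the centre line, top 38 mm above the bench; black skirts cover the slider's near and far sides.
- pad_top (a point): Centre of the top of the yellow pad (44 x 44 mm), the floor of the pocket between the cheeks: 54 mm above the bench when up, 49 mm when fully down. A fingertip in the pocket can press the pad and at the same time push against a cheek.
- pad (a joint): How far the pad is pressed, m: 0 up (hold gripping), 0.005 fully down at its end stop. Spring: starts to move at 11 N (the hold is let go once it has moved 1 mm), fully down at 13 N; springs back when let go.
- stop_red: The marked stop: red block 24 mm along the rail, 64 mm wide, 24 mm high, red thumb screw on top (64 mm above the bench), fixed on the rail, at either end of the slider. Origin: centre of its underside, 30 mm above the bench; axes as the rail's. The slider rests against it when slider_mid is 66 mm from this origin (horizontally).
- stop_grey: The other stop, the same but grey with a steel thumb screw, clamped at the other end of the slider. Not the one wanted. Origin as for the red stop.
- doming_block: Loose steel doming block, a 50 mm cube with round hollows, 0.9 kg, on the near side of the rail. Origin: centre of its underside. Leave it alone.
- jar: Loose round jar, 52 mm across, 70 mm high, metal lid, on the near side of the rail. Origin: centre of its underside. Leave it alone.
- hammer: Loose hammer with a wooden handle, 250 mm long, lying roughly parallel to the rail on its far side. Origin: middle of its length, on the bench; x axis towards the head. Leave it alone.

How it is judged:
By the outcome, as a careful person would: the job done as asked, in the order asked, and still so for the second after the job is handed in, with the robot touching nothing.
It also fails if it takes over 32 s, if anything falls off the work surface, if the arm or the gripper's body presses on something with over 40 N, if the wrist force passes 120 N, or if a joint passes its speed limit or range.

## Robot

A 6-joint arm with a two-finger parallel gripper is mounted at the origin on the work surface. World frame = base frame: x ahead of the robot, y to its left, z up, the work surface at z = 0. Lengths are in m, angles in rad, forces in N, time in s.
With the tool pointing down it reaches from about 0.275 to 0.875 m from the base axis. Payload 12.5 kg.
Tool frame: the origin (TCP) lies on the centre line of the jaws, within the pads' length; the fingertips stand r.finger_overhang ahead of it and the grasp point (between the pads) lies 3 mm ahead of it (r.finger_overhang is the distance from the TCP to the fingertips, in m); z points along the fingers, y is the direction in which the jaws open and shut (so a half turn about z gives the same grasp; the last joint's range is limited). The gripper opens to 85 mm and grips with 20 to 120 N. Pads are 22 mm wide; open, the fingers measure 114 mm over their backs; the gripper's body (76 mm by 85 mm) begins 54 mm behind the grasp point. The pads swing forward as they close: fully open they stand 13 mm farther back than shut.
Start: joints at [1.171, 0.351, 1.652, -0, 1.139, -0.085], TCP at [0.17, 0.523, 0.253] pointing down, gripper open.
Joint ranges: [-2.75, 2.75], [-0.79, 2.1], [0.01, 2.65], [-1.57, 4.71], [0.07, 3.14], [-2.87, 2.87]. Speed limits (rad/s): [2.22, 2.22, 2.79, 3.14, 3.14, 3.14].

## Interface

Orientations are given as a unit quaternion [x, y, z, w].
In Python, from cell import r, optics gives the robot as it stands. The module is installed in compiled form; this text tells all that it offers. Calls block until the motion is done:
- r.move_to(position, orientation): joint-space move of the TCP to a pose.
- r.move_linear(position, rot=None, vel=0.15): straight line of the TCP; rot=None keeps the orientation; vel is the mean speed in m/s.
- r.set_joints(angles): joint-space move.
- r.set_gripper(opening, squeeze=None): opening from 0.0 (shut) to 1.0 (fully open); squeeze is the grip in N (None keeps the last); returns when the fingers have stopped.
- r.sleep(seconds).
- r.inverse_kinematics(position, orientation): joint angles nearest the present ones, or None.
- optics.get_image(name): name is "scene" or "top"; returns a dict with "pixels" (384x512x3 uint8, red, green, blue), "depth" (384x512 float32, m along the optical axis (not along the pixel's ray), 0 where there is no reading), "fx", "fy", "cx", "cy" (pixels), "camera_from_world" (4x4, takes a point from world to camera coordinates). Camera axes: x right, y down, z forward; pixel columns grow to the right and rows downward; lengths in m; the calibration is good to about 2 mm. A picture is of the moment at which its call begins.
A pose or a line that the arm cannot do raises r.PlanningError and nothing moves.
- r.hand_in(): hands the job in, once; it reports no verdict.
Readings, each from a call of its own:
- r.current_t(): time.
- r.current_q(): joint angles.
- r.current_qvel(): joint speeds.
- r.current_effort(): joint torques, N m.
- r.current_tool_pos(): TCP position.
- r.current_ee_rot(): TCP orientation.
- r.current_contact_force(): force on the tool from outside, world axes, zero at the start.
- r.current_torque(): the same for the moment, N m.
- r.current_opening(): opening from 0.0 (shut) to 1.0 (fully open).
Only numpy, scipy, OpenCV 4.12 (cv2) and the standard library are available. Lean on these libraries where they do the work, as an engineer would, in place of code of your own. Each camera call takes 0.05 s, during which the arm holds its last target. There are 200 camera calls.

## Working session

There is one attempt and no reset: what is moved stays moved. The work goes in short steps, each a Python script; the robot and the scene stay as the last script left them, time stands still between calls to the robot, and variables do not carry over. Pictures are saved under pics/ and viewed, on a budget of 10 in all, crops included, one or two more only if the job needs it, and the job is handed in when it is done.

```bash
mkdir -p pics; cat > h.py <<'E'
import numpy as np, cv2
from cell import r, optics
def shot(n,f):
    d=optics.get_image(n); np.savez(f'pics/{f}.npz',**d); cv2.imwrite(f'pics/{f}.png',d['pixels'][:,:,::-1]); return d
def ray(d,u,v,z):
    T=np.linalg.inv(np.array(d['camera_from_world'])); o=T[:3,3]
    k=T[:3,:3]@np.array([(u-d['cx'])/d['fx'],(v-d['cy'])/d['fy'],1.]); return o+k*(z-o[2])/k[2]
def pts(d):
    v,u=np.mgrid[:384,:512]; z=d['depth']; T=np.linalg.inv(np.array(d['camera_from_world']))
    c=np.stack([(u-d['cx'])/d['fx']*z,(v-d['cy'])/d['fy']*z,z],-1); return c@T[:3,:3].T+T[:3,3]
E
python3 - <<'E'
from h import *
a=shot('top','top0'); b=shot('scene','sc0')
cv2.imwrite('pics/both.png',cv2.resize(np.vstack([a['pixels'],b['pixels']])[:,:,::-1],(400,600)))
print(r.current_t(),r.finger_overhang,r.current_ee_rot(),r.current_contact_force())
for d in(a,b):print(np.linalg.inv(d['camera_from_world'])[:3,3])
E
```

```text
0.1 0.022 [ 1.56765731e-01  9.87635670e-01 -5.22518717e-04 -1.25972229e-04] [ 0.60643809 -0.14139428 -0.85543122]
[0.51278265 0.01475014 1.09759161]
[ 0.94835035 -0.36752119  0.57972338]
```

View pics/top0.png

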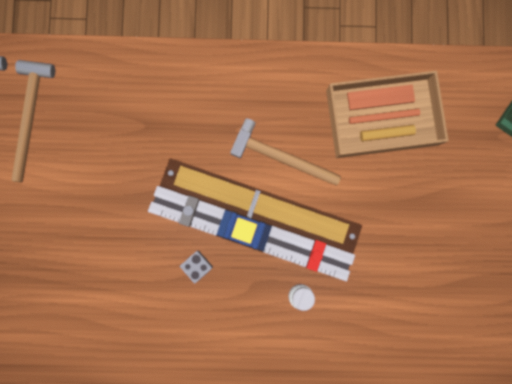

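View pics/sc0.png

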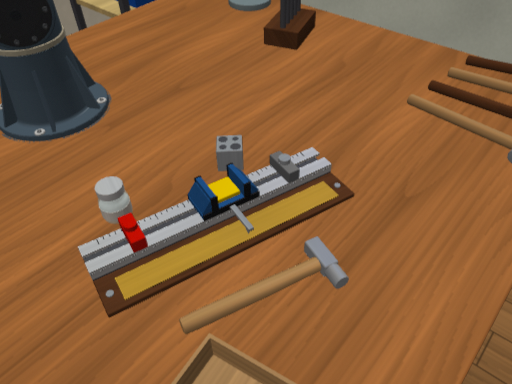

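```bash
python3 - <<'E'
from h import *
for f,n in(('top0','top'),('sc0','scene')):
    d=dict(np.load(f'pics/{f}.npz')); h=cv2.cvtColor(d['pixels'],cv2.COLOR_RGB2HSV); P=pts(d)
    for nm,lo,hi,z in(('yel',(26,180,150),(34,255,255),.054),('red',(0,220,150),(3,255,255),.054),('blue',(105,150,40),(125,255,255),.06)):
        m=cv2.inRange(h,lo,hi)
        k,l,s,c=cv2.connectedComponentsWithStats(m)
        for i in range(1,k):
            if s[i,4]>60: 
                q=P[(l==i)]; print(n,nm,s[i],c[i].round(1),ray(d,*c[i],z).round(4),np.median(q,0).round(4))
    if n=='top':
        m=cv2.inRange(d['pixels'],(190,140,30),(235,185,90)) # brass
        k,l,s,c=cv2.connectedComponentsWithStats(m)
        m=(P[...,2]>.022)&(P[...,2]<.036)&(h[...,1]<60)
        m=m.astype(np.uint8); m[:150]=0;m[:, :140]=0;m[:,365:]=0
        k,l,s,c=cv2.connectedComponentsWithStats(m)
        for i in range(1,k):
            if s[i,4]>60: print('rail',s[i],c[i])
        ys=np.argwhere(m)[:,::-1].astype(np.float32)
        q=np.array([ray(d,u,v,.03)[:2] for u,v in ys],np.float32); print(cv2.minAreaRect(q))
E
```

```text
rail [231 150  13   7  61] [236.85245902 152.16393443]
rail [154 186  34  20 339] [170.38643068 195.51032448]
rail [196 200  29  19 285] [209.77192982 209.33333333]
rail [148 202  34  20 343] [164.44023324 211.33819242]
rail [190 217  29  18 284] [204.14788732 225.20422535]
rail [269 226  45  24 470] [291.10212766 237.75319149]
rail [263 243  46  23 467] [285.91648822 253.91006424]
rail [323 245  32  20 316] [338.65822785 254.40822785]
rail [318 261  32  20 320] [333.28125 270.48125]
((0.5184615254402161, 0.0069459229707717896), (0.4397285282611847, 0.2708990275859833), 47.61101150512695)
scene yel [224 182  15  14  90] [230.8 189. ] [0.5482 0.0189 0.054 ] [0.5488 0.0198 0.0544]
scene red [118 213  18  15 180] [127.2 220.8] [ 0.4695 -0.1385  0.054 ] [ 0.4784 -0.1419  0.0634]
scene red [125 227  19  16 169] [134.7 235. ] [ 0.5025 -0.1498  0.054 ] [ 0.5031 -0.1503  0.0544]
scene blue [128   0  26   7 116] [138.2   2.2] [-0.2094  0.4359  0.06  ] [-0.7605  0.8136 -0.191 ]
scene blue [218 164  39  44 475] [237.3 183.9] [0.5527 0.0307 0.06  ] [0.5538 0.038  0.0577]
scene blue [188 177  27  42 615] [200.8 196.7] [ 0.5266 -0.03    0.06  ] [ 0.5251 -0.0296  0.0581]
```

```bash
python3 - <<'E'
from h import *
d=dict(np.load('pics/top0.npz')); p=d['pixels'].astype(int); P=pts(d); R,G,B=p[...,0],p[...,1],p[...,2]
for nm,m,z in(('yel',(R>200)&(G>200)&(B<120),.054),('red',(R>180)&(G<60)&(B<60),.054),('blue',(B>R+30)&(B>G+20),.06)):
    k,l,s,c=cv2.connectedComponentsWithStats(m.astype(np.uint8))
    for i in range(1,k):
        if s[i,4]>60:
            q=np.array([ray(d,u,v,z)[:2] for v,u in np.argwhere(l==i)],np.float32); rc=cv2.minAreaRect(q)
            print(nm,s[i],c[i].round(1),ray(d,*c[i],z).round(4),rc,np.median(P[l==i],0).round(4))
c=np.array([[170.39,195.51],[164.44,211.34],[338.66,254.41],[333.28,270.48]])
w=np.array([ray(d,*x,.03)[:2] for x in c]); print(w)
v=(w[0]+w[1]-w[2]-w[3])/2; print('dir',v/np.linalg.norm(v),'mid',w.mean(0))
E
```

```text
yel [232 219  24  24 374] [243.6 230.1] [0.5338 0.0125 0.054 ] ((0.5338473320007324, 0.012113649398088455), (0.04135771468281746, 0.04124147817492485), 72.90751647949219) [0.5338 0.0122 0.0549]
blue [217 211  53  38 763] [242.8 229.9] [0.5341 0.0143 0.06  ] ((0.5343230962753296, 0.01301872730255127), (0.10509815067052841, 0.056313656270504), 71.81736755371094) [0.533  0.0189 0.0622]
[[ 0.60662137  0.17533124]
 [ 0.57145768  0.18710805]
 [ 0.48592699 -0.19646723]
 [ 0.45085776 -0.18492878]]
dir [0.30856304 0.95120389] mid [ 0.52871595 -0.00473918]
```

```bash
cat >> h.py <<'E'
D=np.array([.3086,.9512]); MID=np.array([.5287,-.0047]); OH=r.finger_overhang
Q=[[.809,.588,0,0],[-.588,.809,0,0]]
def st(t=''): 
    p=np.array(r.current_tool_pos()); f=np.array(r.current_contact_force())
    print(t,'t%.2f'%r.current_t(),'s%.4f'%((p[:2]-MID)@D),'tip%.4f'%(p[2]-OH),'Fs%.1f'%(f[:2]@D),'Fz%.1f'%f[2],'Fx%.1f'%(f[0]*D[1]-f[1]*D[0])); return (p[:2]-MID)@D,p[2]-OH,f[:2]@D,f[2]
def tgt(s,tip): return [*(MID+s*D),tip+OH]
E
python3 - <<'E'
from h import *
r.set_gripper(0.0); st()
q=[r.inverse_kinematics(tgt(.0076,.11),np.array(o)/np.linalg.norm(o)) for o in Q]; print(q)
i=min((i for i in(0,1) if q[i] is not None),key=lambda i:np.abs(np.array(q[i])-r.current_q()).max())
r.move_to(tgt(.0076,.11),np.array(Q[i])/np.linalg.norm(Q[i])); st('above')
print(r.current_opening()); r.move_linear(tgt(.0076,.080),vel=.1); st()
a=shot('scene','sc1'); cv2.imwrite('pics/sc1c.png',cv2.resize(a['pixels'][100:260,100:320,::-1],None,fx=3,fy=3,interpolation=2))
E
```

```text
t0.87 s0.3913 tip0.2313 Fs0.0 Fz0.3 Fx0.2
[array([-8.29119330e-02,  4.77432919e-01,  1.80457768e+00, -4.44089210e-16,
        8.59582051e-01,  2.30879927e-01]), None]
above t3.17 s0.0083 tip0.1102 Fs0.1 Fz0.4 Fx-0.3
-0.0009305436997534512
 t3.62 s0.0078 tip0.0800 Fs-0.6 Fz0.7 Fx-0.0
```

View pics/sc1c.png

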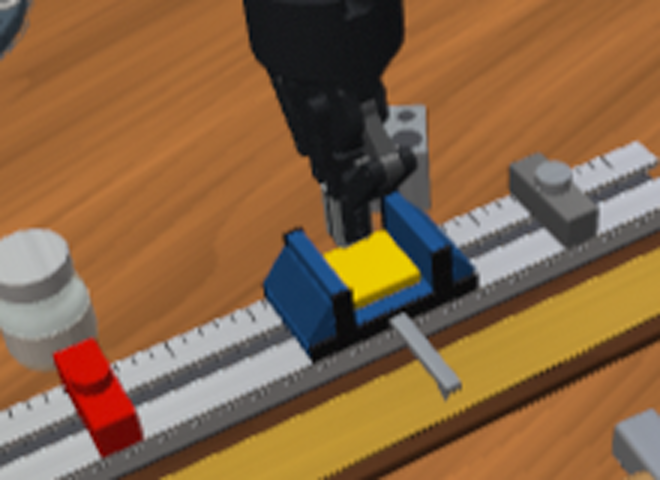

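The scene crop shows the shut fingertips at about (350,240), above the yellow pad (centre (372,268)) and on the red-stop side of the pocket, clear of both cheeks. The red stop is at (95,395). Next I press down.

```bash
python3 - <<'E'
from h import *
r.move_linear(tgt(.0076,.058),vel=.06); s=st()
if s[3]<5:
  z=.058
  while z>.043:
    z-=.001; r.move_linear(tgt(.0076,z),vel=.02); s=st('%.3f'%z)
    if s[3]>18 or abs(s[2])>10: break
E
```

```text
t4.18 s0.0076 tip0.0577 Fs0.1 Fz-0.1 Fx-0.1
0.057 t4.43 s0.0076 tip0.0572 Fs0.5 Fz-0.1 Fx-0.6
0.056 t4.68 s0.0076 tip0.0560 Fs-0.7 Fz0.5 Fx0.2
0.055 t4.93 s0.0076 tip0.0549 Fs-0.3 Fz0.5 Fx0.5
0.054 t5.18 s0.0077 tip0.0541 Fs1.1 Fz2.3 Fx-0.1
0.053 t5.43 s0.0076 tip0.0536 Fs-0.6 Fz10.1 Fx-2.7
0.052 t5.68 s0.0077 tip0.0527 Fs-1.1 Fz11.3 Fx-2.8
0.051 t5.93 s0.0077 tip0.0517 Fs-0.3 Fz11.2 Fx-3.8
0.050 t6.18 s0.0077 tip0.0507 Fs-0.7 Fz11.7 Fx-3.3
0.049 t6.43 s0.0077 tip0.0498 Fs-0.2 Fz12.2 Fx-3.8
0.048 t6.68 s0.0077 tip0.0489 Fs-0.3 Fz14.2 Fx-3.8
0.047 t6.93 s0.0079 tip0.0488 Fs0.1 Fz25.5 Fx-6.8
```

```bash
python3 - <<'E'
from h import *
z=.047; s=.0076
for s in (.002,-.02,-.05,-.07): 
    r.move_linear(tgt(s,z),vel=.05); a=st(s)
    if a[2]>9: break
else:
  while s>-.115:
    s-=.002; r.move_linear(tgt(s,z),vel=.03); a=st('%.3f'%s)
    if a[2]>9 or not 11.8<a[3]<50: break
b=shot('scene','sc2'); cv2.imwrite('pics/sc2c.png',cv2.resize(b['pixels'][130:290,60:280,::-1],None,fx=3,fy=3,interpolation=2))
E
```

```text
0.002 t7.19 s0.0021 tip0.0487 Fs-1.1 Fz25.2 Fx-7.8
-0.02 t7.78 s-0.0200 tip0.0487 Fs-1.6 Fz25.6 Fx-6.9
-0.05 t8.53 s-0.0500 tip0.0487 Fs-0.3 Fz26.9 Fx-8.1
-0.07 t9.08 s-0.0701 tip0.0487 Fs-0.3 Fz26.6 Fx-7.8
-0.072 t9.33 s-0.0720 tip0.0487 Fs-0.2 Fz26.4 Fx-8.0
-0.074 t9.58 s-0.0740 tip0.0487 Fs-0.6 Fz27.5 Fx-8.7
-0.076 t9.83 s-0.0760 tip0.0487 Fs-0.7 Fz27.3 Fx-7.3
-0.078 t10.08 s-0.0780 tip0.0487 Fs-0.5 Fz27.0 Fx-8.0
-0.080 t10.33 s-0.0800 tip0.0487 Fs-1.9 Fz27.4 Fx-7.5
-0.082 t10.58 s-0.0820 tip0.0487 Fs-0.3 Fz27.4 Fx-8.9
-0.084 t10.83 s-0.0840 tip0.0487 Fs-0.2 Fz27.4 Fx-7.4
-0.086 t11.08 s-0.0860 tip0.0487 Fs-0.6 Fz27.3 Fx-7.7
-0.088 t11.33 s-0.0880 tip0.0487 Fs-1.3 Fz26.5 Fx-7.5
-0.090 t11.58 s-0.0900 tip0.0487 Fs-0.7 Fz27.3 Fx-8.1
-0.092 t11.83 s-0.0913 tip0.0487 Fs6.9 Fz25.3 Fx-6.9
-0.094 t12.08 s-0.0929 tip0.0487 Fs10.0 Fz23.2 Fx-5.6
```

View pics/sc2c.png

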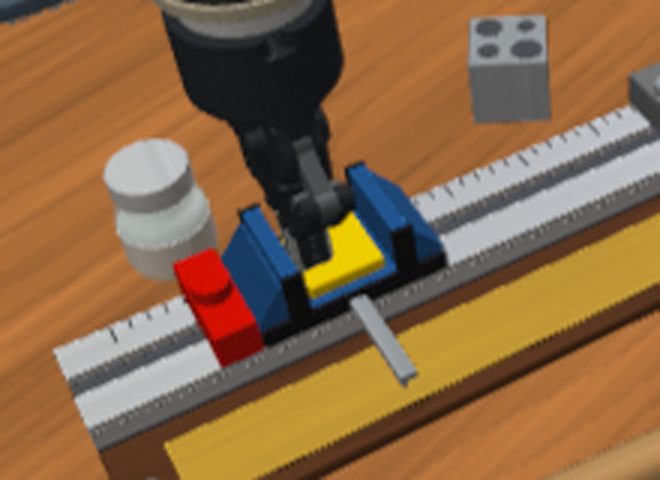

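The slider's base plate meets the red stop at about (265,340). The fingertip at (315,255) still holds the pad down, and lateral force rose to 10 N. Next I lift straight off, still loaded towards the stop.

```bash
python3 - <<'E'
from h import *
for z in (.052,.056,.062): r.move_linear(tgt(-.0935,z),vel=.04); st(z)
r.move_linear(tgt(-.0935,.16),vel=.12); st()
p=np.array(r.current_tool_pos()); r.move_linear([p[0]-.13,p[1]+.16,.30],vel=.2); st()
d=shot('top','top3'); e=shot('scene','sc3')
cv2.imwrite('pics/f.png',np.hstack([cv2.resize(d['pixels'][140:320,140:370,::-1],(400,313)),cv2.resize(e['pixels'][130:290,60:280,::-1],(400,313))]))
p=d['pixels'].astype(int);R,G,B=p[...,0],p[...,1],p[...,2]
for nm,m,z in(('yel',(R>200)&(G>200)&(B<120),.054),('red',(R>150)&(G<70)&(B<60)&(R>G*3.2),.054)):
    k,l,s,c=cv2.connectedComponentsWithStats(m.astype(np.uint8))
    for i in range(1,k):
        if s[i,4]>60 and 140<c[i][0]<370: w=ray(d,*c[i],z); print(nm,s[i],w.round(4),'s',((w[:2]-MID)@D).round(4))
yz=pts(d)[(R>200)&(G>200)&(B<120)]; print('pad z',np.median(yz[:,2]))
E
```

```text
0.052 t12.41 s-0.0928 tip0.0530 Fs5.5 Fz11.1 Fx-1.8
0.056 t12.66 s-0.0936 tip0.0560 Fs0.1 Fz-0.1 Fx-0.5
0.062 t12.96 s-0.0935 tip0.0621 Fs-0.3 Fz-0.3 Fx-1.1
 t13.93 s-0.0935 tip0.1593 Fs-0.1 Fz0.2 Fx0.4
 t15.27 s0.0182 tip0.2775 Fs-0.6 Fz0.1 Fx-0.3
yel [276 234  23  24 379] [ 0.5036 -0.0805  0.054 ] s -0.0799
red [308 241  17  29 226] [ 0.4855 -0.1426  0.054 ] s -0.1445
pad z 0.05494769122866017
```

View pics/f.png

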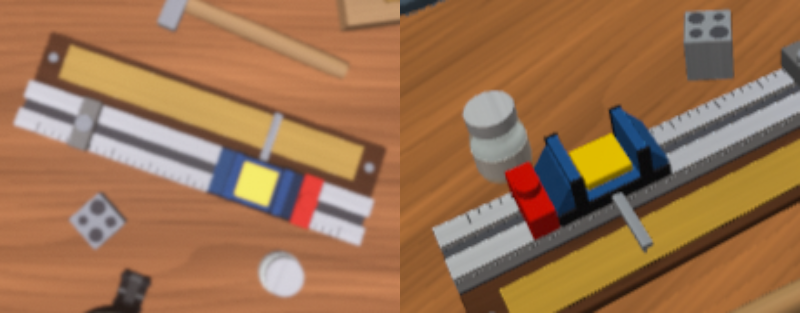

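Both views show the slider against the red stop with no gap, at left (293,200) and right (555,225). The pad is up and the doming block, jar and hammer look untouched. I'm handing it in.

```bash
python3 -c "
from h import *
r.hand_in(); st()"
```

```text
the job is handed in; nothing more can be done
the job is handed in; nothing more can be done
```

The marking gauge is set: the slider rests against the red stop, the pad is up again, and the job is handed in. I took about 15 s of the 32 s allowed.

- **Press and push:** With the gripper shut, I pressed the pad fully down at about 25 N and held it there. I then moved the slider about 98 mm along the rail until the sideways force rose to 10 N at the stop.
- **Release:** I lifted straight up so the hold gripped again, then moved the arm clear.
- **Last checks:**
  - The pad top measured 55 mm above the bench, which is up.
  - No gap shows at the stop in either view.
  - The doming block, jar and hammer looked undisturbed; I judged this by eye, without measuring them.
- **Small disagreement:** The top view put the slider's middle 64.6 mm from the red stop, against the nominal 66 mm. That is within the camera's roughly 2 mm calibration error.

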